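# Make up two blood-draw kits from the tube stock

## Robot

A 6-joint arm with a two-finger parallel gripper is mounted at the origin on the work surface. World frame = base frame: x ahead of the robot, y to its left, z up, the work surface at z = 0. Lengths are in m, angles in rad, forces in N, time in s.
With the tool pointing down it reaches from about 0.35 to 0.775 m from the base axis. Payload 5.5 kg.
Tool frame: the origin (TCP) lies midway between the tips of the shut fingers; the grasp point (between the pads) lies 19 mm behind it; z points along the fingers, y is the line along which they close (so a half turn about z gives the same grasp; the last joint's range is limited). The gripper opens to 85 mm and grips with 20 to 120 N. Pads are 22 mm wide; open, the fingers measure 114 mm over their backs; the gripper's body (76 mm by 85 mm) begins 54 mm behind the grasp point. The pads swing forward as they close: fully open they stand 13 mm farther back than shut.
Start: joints at [-0.14, 0.313, 0.046, 1.304, 0, 1.431], TCP at [0.575, -0, 0.231] pointing down, gripper open.
Joint ranges: [-2.76, 2.76], [-0.86, 1.69], [-1.03, 1.26], [-2.2, 2.34], [-1.47, 1.5], [-3.14, 3.14]. Speed limits (rad/s): [2.57, 2.57, 3.14, 3.14, 3.14, 3.14].

## Interface

Orientations are given as a unit quaternion [w, x, y, z].
In Python, from workcell import env gives the robot as it stands.
- The arm moves only by the tool move_arm, never from a script. Its argument "targets" is a list of rows, each a list of 3 entries, a list of its own where there are three numbers: the shift along the tool's x, y, z in mm, then the turn, a rotation vector about the tool's x, y, z in units of 10 degrees (1.0 is 10 degrees), then the closure, from -1 (fully open) to 1 (shut). In form: [[[dx, dy, dz], [ax, ay, az], gripper], ...]. A call has 1 to 5 rows; each row is the pose to reach, as a shift and turn from the pose commanded when the call began, along the tool's axes at that moment; what a row does not reach only later rows make up. A row lasts 1/8 s, in which the tool goes at most 62.5 mm and 10.7 degrees, less where a joint would pass 70% of its speed; a pose out of reach is approached as far as the arm can. A call with a gripper value outside its range is refused whole. The fingers move at their own pace and stop on an object; "squeeze" is the grip in N (left out, the last holds). Time passes only in rows, so rows that repeat a pose let the fingers close. It gives the time, the measured TCP pose, the force, the opening and the grip force at its end, in the units of the state.
- env.get_state(): the state, without advancing time (a new reading comes with each control period).
- env.read_camera(name): name is "scene" or "side" or "wrist"; returns a dict with "pixels" (420x560x3 uint8, red, green, blue), "fovy" (degrees; the focal length in pixels is half the picture's height over the tangent of half this angle, whatever the lens; pixels are square), "cx", "cy" (the principal point, pixels), "extrinsics" (4x4, takes a point from world to camera coordinates); the wrist camera has in their place "mount" (4x4, takes a point from camera to tool coordinates, whose origin is the TCP and whose axes are the flange's). Camera axes: x right, y up, looking along -z (the intrinsics and any distortion apply to the point x, -y, -z); pixel columns grow to the right and rows downward; lengths in m; the calibration is good to about 2 mm. A picture is of the moment at which its call begins: read the wrist's pose just before it. There is no depth.
- env.hand_in(): hands the job in; it is judged then, once.
Trained networks look in a picture, given as the dict that the camera call returned (one of the last four; its "shot" number tells which), for a name from the list of things; names that differ only in an ending like _2 or _b are one class to them, and where a whole thing is asked for, a point or a joint stands for the part that bears it (a point fixed in the world has none). Each returns a list of dicts, best first, with "confidence" (0 to 1); they miss things now and then, are a little off and sometimes report something else, mostly with a low value. They report only what shows in the picture. A call takes as long as a camera call.
- env.spot_in(thing, picture): "centre" ([x, y, z] in m, in world coordinates, good to about 4 mm: the middle of the surface that is visible of it).
- env.regions_of(thing, picture): "mask" (420x560 bool, what is visible of it).
- env.landmark_of(thing, picture): "centre" ([x, y, z] in m, in world coordinates, good to about 4 mm: a listed point, or the origin of a listed thing).
The state is a dict: "clock": time; "joint_pos": joint angles; "qvel": joint speeds; "tau": joint torques, N m; "tcp_pos": TCP position; "orientation": TCP orientation; "wrist_force": force on the tool from outside, world axes, zero at the start; "ft_torque": the same for the moment, N m; "finger_gap": finger opening in m; "grip_force": force on a finger pad.
Only numpy, scipy, OpenCV 4.12 (cv2) and the standard library are available. Lean on these libraries where they do the work, as an engineer would, in place of code of your own. Each camera call takes 0.05 s, during which the arm holds its last target. There are 200 camera calls.

## Task

Make up the two kits: the blue caddy gets the purple-capped tube, the grey-capped tube and the white roll of tape; the yellow caddy gets the red-capped tube and the specimen pot with the orange lid. Stand each tube fully down in a hole of its caddy (either hole) and set the tape or pot flat in the caddy's open bay. Let none of these tip over, and leave the green-capped tube in the rack and the hand-gel bottle where they are.

Things in the scene. Friction and masses are not known exactly. Their poses are not given: they have to be found in the camera images.
- purple_tube: capped sample tube, clear with a white label, purple cap with a darker centre; 16 mm diameter, round bottom, cap 18 mm wide over the top 24 mm, 102 mm tall; 15 g. Starts in any one of the rack's holes, loose, leaning up to 0.12 rad. Origin: lowest point of its bottom; z runs up its axis to the cap
- grey_tube: capped sample tube, clear with a white label, dark grey cap with a white centre; 16 mm diameter, round bottom, cap 18 mm wide over the top 24 mm, 102 mm tall; 15 g. Starts in any one of the rack's holes, loose, leaning up to 0.12 rad. Origin: lowest point of its bottom; z runs up its axis to the cap
- red_tube: capped sample tube, clear with a white label, red cap with a yellow centre; 16 mm diameter, round bottom, cap 18 mm wide over the top 24 mm, 102 mm tall; 15 g. Starts in any one of the rack's holes, loose, leaning up to 0.12 rad. Origin: lowest point of its bottom; z runs up its axis to the cap
- green_tube: capped sample tube, clear with a white label, green cap with a darker centre; not wanted, it stays in the rack; 16 mm diameter, round bottom, cap 18 mm wide over the top 24 mm, 102 mm tall; 15 g. Starts in any one of the rack's holes, loose, leaning up to 0.12 rad. Origin: lowest point of its bottom; z runs up its axis to the cap
- pot: specimen pot, off-white cylinder 44 mm diameter with an orange screw lid 49 mm diameter over its top 14 mm, 62 mm tall; about 60 g; stands upright on the bench. Origin: centre of its underside, z up
- tape: roll of white surgical tape lying flat on the bench, 56 mm diameter, 36 mm high, blue and black core showing on top; about 50 g. Origin: centre of its underside, z up
- blue_caddy: Blue kit caddy, fixed, 90 (its x) by 180 mm (its y). Origin: centre of underside, z up. -y half: open bay, inside 84 x 84 mm, centre x 0, y -45 mm, floor 3 mm and lip 8 mm above origin. +y half: block (x +-28, y 3 to 87 mm, top 50 mm) with two round holes at x 0, y 25 and 65 mm, 20.5 mm wide, floor 5 mm above origin (tube fully down: bottom there, top at 107 mm). For the purple and grey tubes and the tape
- yellow_caddy: Yellow kit caddy, fixed, 90 (its x) by 180 mm (its y). Origin: centre of underside, z up. -y half: open bay, inside 84 x 84 mm, centre x 0, y -45 mm, floor 3 mm and lip 8 mm above origin. +y half: block (x +-28, y 3 to 87 mm, top 50 mm) with two round holes at x 0, y 25 and 65 mm, 20.5 mm wide, floor 5 mm above origin (tube fully down: bottom there, top at 107 mm). For the red tube and the pot
- rack: black stock rack, fixed to the bench, 50 mm (its x) by 176 mm (its y), 50 mm high, with a row of four round holes at x 0, y -63, -21, +21 and +63 mm, 20.5 mm wide, 45 mm deep (hole floor 5 mm above the origin). Origin: centre of its underside, z up
- gel: pale blue hand-gel pump bottle, 60 mm diameter, 150 mm tall, beyond the work; leave it alone. Origin: centre of its underside

How it is judged:
At the end, for the whole second after the job is handed in: Kits as asked, at rest. Tubes: bottom within 7 mm of a hole's axis in caddy x and y, under 12 mm above caddy underside, lean under 0.2 rad. Tape, pot: within 21 mm of bay centre in x and y, underside under 8 mm up, tilt under 0.1. Green tube down in rack, moved under 15 mm; gel under 30 mm ((y of purple_tube in the frame of blue_caddy between 0.018 and 0.032 m or y of purple_tube in the frame of blue_caddy between 0.058 and 0.072 m) and x of purple_tube in the frame of blue_caddy between -0.007 and 0.007 m and z of each of purple_tube, grey_tube in the frame of blue_caddy below 0.012 m and angle between each of purple_tube, grey_tube, red_tube's own z axis and vertical below 0.2 rad and linear speed of each of purple_tube, grey_tube, tape, red_tube, pot below 0.02 m/s and angular speed of each of purple_tube, grey_tube, tape, red_tube, pot below 0.3 rad/s and (y of grey_tube in the frame of blue_caddy between 0.018 and 0.032 m or y of grey_tube in the frame of blue_caddy between 0.058 and 0.072 m) and x of grey_tube in the frame of blue_caddy between -0.007 and 0.007 m and x of tape in the frame of blue_caddy between -0.021 and 0.021 m and y of tape in the frame of blue_caddy between -0.066 and -0.024 m and z of tape in the frame of blue_caddy below 0.008 m and angle between each of tape, pot's own z axis and vertical below 0.1 rad and (y of red_tube in the frame of yellow_caddy between 0.018 and 0.032 m or y of red_tube in the frame of yellow_caddy between 0.058 and 0.072 m) and x of red_tube in the frame of yellow_caddy between -0.007 and 0.007 m and z of red_tube in the frame of yellow_caddy below 0.012 m and x of pot in the frame of yellow_caddy between -0.021 and 0.021 m and y of pot in the frame of yellow_caddy between -0.066 and -0.024 m and z of pot in the frame of yellow_caddy below 0.008 m and z of green_tube in the frame of rack below 0.012 m and distance of green_tube from where it was at the start of the episode below 0.015 m and distance of gel from where it was at the start of the episode below 0.03 m); the robot touches nothing.
It fails at once if a tube, the pot or the tape tips over (past 0.9 rad) (angle between any of purple_tube, grey_tube, red_tube, pot, tape's own z axis and vertical above 0.9 rad).
It fails at once if the green tube is taken out of the rack or shifted by more than 30 mm (distance of green_tube from where it was at the start of the episode above 0.03 m).
It fails at once if the gel bottle is moved by more than 30 mm or knocked over (distance of gel from where it was at the start of the episode above 0.03 m or angle between gel's own z axis and vertical above 0.4 rad).
It also fails if it takes over 125 s, if anything falls off the work surface, if the arm or the gripper's body presses on something with over 40 N, if the wrist force passes 120 N, or if a joint passes its speed limit or range.

## Working session

There is one attempt and no reset: what is moved stays moved. The work goes in short steps, Python scripts to look and compute and a tool call to move; the robot and the scene stay as the last step left them, time stands still between calls to the robot, and variables do not carry over. Pictures are saved under pics/ and viewed, at most 15 in all, crops included, and the job is handed in when it is done.

Besides the shell and the picture viewer there is one more tool, called by a JSON object that holds its "method" and its "body". move_arm: Moves the arm, as the interface text tells. Its arguments: {"type":"object","properties":{"targets":{"type":"array","items":{"type":"array"}},"squeeze":{"type":"number"}},"required":["targets"]}

```bash
ls; mkdir -p pics; cat > h.py <<'E'
import numpy as np, cv2
from workcell import env
from scipy.spatial.transform import Rotation as R
def save(p,n): cv2.imwrite('pics/'+n+'.png',p['pixels'][:,:,::-1])
def st():
    s=env.get_state(); q=s['orientation']; Rm=R.from_quat([q[1],q[2],q[3],q[0]]).as_matrix()
    return s,np.array(s['tcp_pos']),Rm
E
python3 - <<'E'
from h import *
s,p,Rm=st(); print(s['clock'],p,Rm.round(3),s['finger_gap'])
for c in ['scene','side']:
    d=env.read_camera(c); save(d,c+'0'); print(c,{k:v for k,v in d.items() if k!='pixels'})
    for t in ['purple_tube','grey_tube','red_tube','green_tube','pot','tape','blue_caddy','yellow_caddy','rack','gel']:
        for f in ('spot_in','landmark_of'):
            r=getattr(env,f)(t,d)
            print(t,f,[(np.round(x['centre'],3).tolist(),round(x['confidence'],2)) for x in r[:2]])
print(env.get_state()['clock'])
E
```

```text
pics
0.0 [5.74475832e-01 4.72159561e-05 2.30402078e-01] [[ 0.     1.    -0.002]
 [ 1.    -0.     0.   ]
 [ 0.    -0.002 -1.   ]] 0.08535393023477361
scene {'fovy': 54.68763626665606, 'cx': 269.88739576290646, 'cy': 208.31987975564073, 'extrinsics': array([[ 0.76730646,  0.64105341, -0.01706839, -0.46497896],
       [-0.38924476,  0.48672726,  0.78203906,  0.20201778],
       [ 0.50963645, -0.59341984,  0.62299565, -1.19323199],
       [ 0.        ,  0.        ,  0.        ,  1.        ]]), 'shot': 1}
purple_tube spot_in [([0.483, -0.323, 0.084], 0.58), ([0.473, 0.064, 0.043], 0.5)]
purple_tube landmark_of [([0.455, 0.282, 0.001], 0.68), ([0.462, 0.079, -0.0], 0.3)]
grey_tube spot_in [([0.497, -0.2, 0.082], 0.77), ([0.488, -0.278, 0.082], 0.46)]
grey_tube landmark_of []
red_tube spot_in [([0.485, -0.279, 0.083], 0.73), ([0.487, -0.089, 0.036], 0.36)]
red_tube landmark_of []
green_tube spot_in [([0.493, -0.242, 0.088], 0.79)]
green_tube landmark_of []
pot spot_in [([0.473, 0.066, 0.042], 0.57)]
pot landmark_of [([0.462, 0.08, -0.004], 0.58)]
tape spot_in [([0.485, -0.091, 0.036], 0.76)
[... 1103 characters left out ...]
en_tube spot_in [([0.484, -0.243, 0.1], 0.5)]
green_tube landmark_of []
pot spot_in [([0.464, 0.066, 0.047], 0.95)]
pot landmark_of [([0.464, 0.079, 0.002], 0.73)]
tape spot_in [([0.463, -0.098, 0.037], 0.81)]
tape landmark_of [([0.469, -0.083, -0.0], 0.63)]
blue_caddy spot_in [([0.622, 0.006, 0.004], 0.91)]
blue_caddy landmark_of [([0.622, 0.008, 0.001], 0.67)]
yellow_caddy spot_in [([0.447, 0.283, 0.012], 0.82)]
yellow_caddy landmark_of [([0.447, 0.282, 0.003], 0.88)]
rack spot_in [([0.482, -0.317, 0.052], 0.81)]
rack landmark_of [([0.485, -0.259, -0.002], 0.56)]
gel spot_in [([0.742, 0.252, 0.071], 0.86)]
gel landmark_of [([0.751, 0.272, -0.003], 0.95), ([0.484, -0.26, -0.001], 0.72)]
2.1
```

View pics/scene0.png

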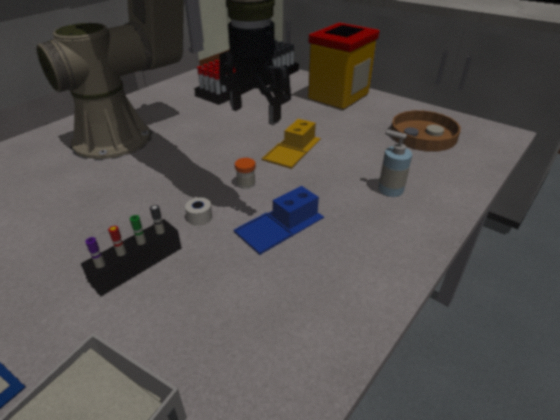

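View pics/side0.png

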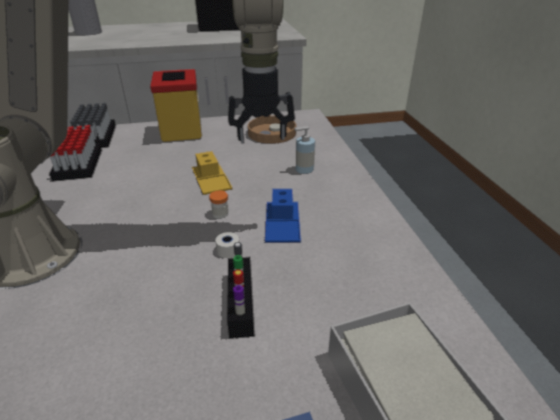

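The rack runs purple, red, green, grey from the -y end (caps in the scene picture at (92,244), (115,231), (136,220), (155,211)). The tape is at (198,210), the pot at (245,172), the blue caddy at about (280,218) and the yellow caddy at about (293,140). The wrist view comes next.

```bash
python3 - <<'E'
from h import *
d=env.read_camera('wrist'); save(d,'w0'); print({k:v for k,v in d.items() if k!='pixels'})
E
```

```text
{'fovy': 66.82450705075557, 'cx': 278.7369516150218, 'cy': 209.0002017269711, 'mount': array([[-6.87107381e-04,  9.57154380e-01,  2.89577313e-01,
         7.30871997e-02],
       [ 9.99999316e-01,  9.31706481e-04, -7.06823423e-04,
         7.71987216e-04],
       [-9.46340195e-04,  2.89576630e-01, -9.57154366e-01,
        -1.42642209e-01],
       [ 0.00000000e+00,  0.00000000e+00,  0.00000000e+00,
         1.00000000e+00]]), 'shot': 3}
```

View pics/w0.png

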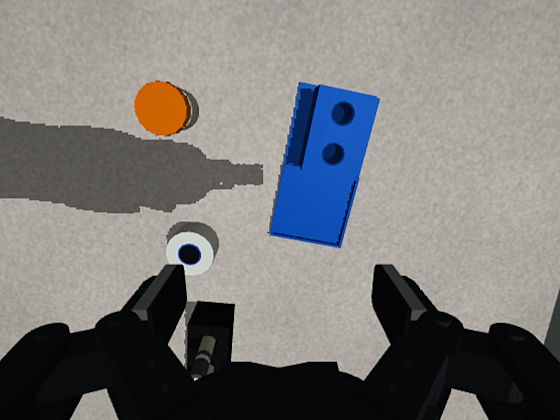

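The wrist view shows the blue caddy's holes at about (343,113) and (333,153), with the caddy turned about -13°. The pot lid is centred at (162,108) and the tape top at (190,253).

```bash
cat >> h.py <<'E'
def ray(d,u,v,pose):
    f=210/np.tan(np.radians(d['fovy']/2))
    c=np.array([(u-d['cx'])/f,-(v-d['cy'])/f,-1.])
    if 'mount' in d:
        p,Rm=pose; M=d['mount']; return p+Rm@M[:3,3], Rm@M[:3,:3]@c
    E=d['extrinsics']; return -E[:3,:3].T@E[:3,3], E[:3,:3].T@c
def atz(d,u,v,z,pose=None):
    o,r=ray(d,u,v,pose); return o+r*(z-o[2])/r[2]
def wrist(n=None):
    s,p,Rm=st(); d=env.read_camera('wrist'); 
    if n: save(d,n)
    return d,(p,Rm)
E
python3 - <<'E'
from h import *
d,po=wrist()
for n,u,v,z in [('hfar',343,113,.05),('hnear',333,153,.05),('lid',162,108,.062),('tape',190,253,.036),('bay l',270,234,.008),('bay r',341,247,.008),('blk r',378,99,.05),('blk l',318,87,.05)]:
    print(n,atz(d,u,v,z,po).round(4))
# hole darkest/ellipses refine, orange/white masks
hsv=cv2.cvtColor(d['pixels'],cv2.COLOR_RGB2HSV)
def blob(m,z,n):
    c=max(cv2.findContours(m.astype(np.uint8),0,2)[0],key=cv2.contourArea)
    e=cv2.fitEllipse(c); print(n,np.round(e,1) if 0 else e,atz(d,*e[0],z,po).round(4))
blob((hsv[...,0]<15)&(hsv[...,1]>180)&(hsv[...,2]>120),.06,'lid')
roi=np.zeros(hsv.shape[:2],bool); roi[225:285,160:225]=1
blob(roi&(hsv[...,2]>195),.036,'tape')
roi=np.zeros(hsv.shape[:2],bool); roi[98:128,328:358]=1
blob(roi&(hsv[...,2]<120),.05,'hfar')
roi=np.zeros(hsv.shape[:2],bool); roi[138:168,318:348]=1
blob(roi&(hsv[...,2]<120),.05,'hnear')
roi=np.zeros(hsv.shape[:2],bool); roi[235:270,175:205]=1
blob(roi&(hsv[...,2]<60),.036,'tapecore')
E
```

```text
hfar [0.6388 0.0728 0.05  ]
hnear [0.6309 0.0341 0.05  ]
lid [0.4671 0.0774 0.062 ]
tape [ 0.4734 -0.0823  0.036 ]
bay l [ 0.5653 -0.0697  0.008 ]
bay r [ 0.6537 -0.0872  0.008 ]
blk r [0.6717 0.0857 0.05  ]
blk l [0.6136 0.0965 0.05  ]
lid ((157.4274139404297, 108.52705383300781), (40.74475860595703, 55.47499084472656), 166.760498046875) [0.4621 0.0769 0.06  ]
tape ((189.7085723876953, 252.6412811279297), (38.997615814208984, 48.03745651245117), 111.92859649658203) [ 0.4731 -0.0818  0.036 ]
hfar ((342.8067321777344, 113.0646743774414), (21.097610473632812, 22.496110916137695), 30.544788360595703) [0.6386 0.0727 0.05  ]
hnear ((333.089111328125, 153.63214111328125), (19.914384841918945, 20.999053955078125), 44.837677001953125) [0.631  0.0335 0.05  ]
tapecore ((189.083251953125, 254.21978759765625), (17.130903244018555, 19.359376907348633), 101.0732421875) [ 0.4722 -0.0838  0.036 ]
```

{"method": "move_arm", "body": {"targets": [[[-30, -40, 40], [0, 0, 0.6], -1], [[-60, -75, 80], [0, 0, 1.12], -1], [[-82, -102, 120], [0, 0, 1.12], -1], [[-82, -102, 175], [0, 0, 1.12], -1], [[-82, -102, 190], [0, 0, 1.12], -1]], "squeeze": 40}}

```text
clock: 2.82
tcp_pos: [0.4704, -0.0815, 0.0389]
orientation: [-0.002, 0.773, 0.634, -0.001]
wrist_force: [-1.1, 0.6, 0.6]
finger_gap: 0.0853
grip_force: 0.0
```

```bash
python3 - <<'E'
from h import *
d,po=wrist('w1'); print(po[0],R.from_matrix(po[1]).as_euler('xyz'),env.get_state()['wrist_force'])
E
```

```text
[ 0.47038917 -0.08148293  0.03887568] [-3.13650957e+00 -8.07217633e-04  1.37440741e+00] [-0.14538326 -0.03424655 -0.40144794]
```

View pics/w1.png

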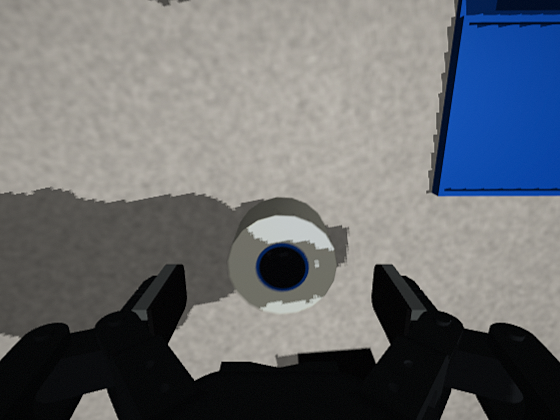

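The tape is centred between the fingers at about (282,266).

```bash
python3 - <<'E'
from h import *
d,po=wrist(); w=atz(d,282,266,.036,po); print(w, (po[1].T@(w-po[0])*1000).round(1))
E
```

```text
[ 0.47340467 -0.08258984  0.036     ] [-0.7  2.6  2.6]
```

{"method": "move_arm", "body": {"targets": [[[-1, 2.5, 27], [0, 0, 0], -1], [[-1, 2.5, 27], [0, 0, 0], 1], [[-1, 2.5, 27], [0, 0, 0], 1], [[-1, 2.5, 27], [0, 0, 0], 1], [[-1, 2.5, 27], [0, 0, 0], 1]], "squeeze": 30}}

```text
clock: 3.55
tcp_pos: [0.4768, -0.0837, 0.0162]
orientation: [0.001, 0.773, 0.635, 0.001]
wrist_force: [-0.8, 1.3, 6.7]
finger_gap: 0.0548
grip_force: 32.3
```

{"method": "move_arm", "body": {"targets": [[[0, 0, 0], [0, 0, 0], 1], [[0, 0, 0], [0, 0, 0], 1], [[0, 0, -20], [0, 0, 0], 1], [[0, 0, -50], [0, 0, 0], 1]]}}

```text
clock: 4.05
tcp_pos: [0.4748, -0.0833, 0.065]
orientation: [-0.0, 0.773, 0.635, -0.0]
wrist_force: [0.5, -0.7, -0.6]
finger_gap: 0.0549
grip_force: 32.1
```

{"method": "move_arm", "body": {"targets": [[[25, 44, 0], [0, 0, 0], 1], [[50, 88, 0], [0, 0, 0], 1], [[75, 131, 0], [0, 0, 0], 1], [[75, 131, 20], [0, 0, 0], 1], [[75, 131, 30], [0, 0, 0], 1]]}}

```text
clock: 4.68
tcp_pos: [0.6181, -0.0349, 0.0336]
orientation: [-0.0, 0.773, 0.635, -0.0]
wrist_force: [-0.4, 0.6, -0.6]
finger_gap: 0.0548
grip_force: 32.2
```

```bash
python3 - <<'E'
from h import *
d,po=wrist('w2'); print(po[0],R.from_matrix(po[1]).as_euler('xyz'),env.get_state()['wrist_force'])
E
```

```text
[ 0.61810657 -0.03488624  0.03364001] [-3.14044350e+00  6.76919961e-05  1.37605376e+00] [-0.34669327 -0.37326958 -1.46907927]
```

View pics/w2.png

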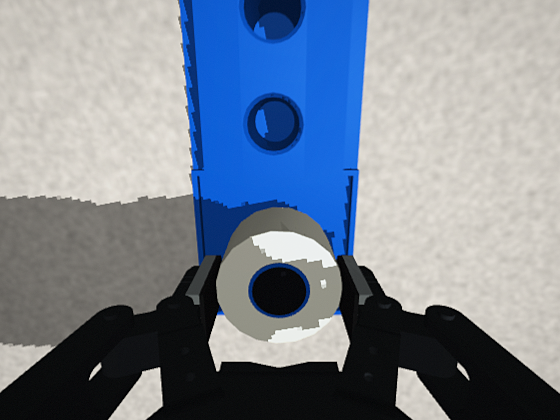

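The tape is held over the bay, the holes are at (274,124) and (273,10), and the alignment is good. Lower and release.

{"method": "move_arm", "body": {"targets": [[[0, 0, 10], [0, 0, 0], 1], [[0, 0, 14], [0, 0, 0], 1], [[0, 0, 14], [0, 0, 0], 1]]}}

```text
clock: 5.1
tcp_pos: [0.618, -0.0355, 0.0203]
orientation: [-0.0, 0.773, 0.635, -0.0]
wrist_force: [0.4, -0.9, 0.0]
finger_gap: 0.0549
grip_force: 32.2
```

```bash
python3 - <<'E'
from h import *
d,po=wrist()
a=atz(d,274,124,.05,po);print(po[0],a)
# hole fit on dark
g=cv2.cvtColor(d['pixels'],cv2.COLOR_RGB2GRAY)
cv2.imwrite('pics/w3.png',d['pixels'][:,:,::-1])
print(env.get_state()['wrist_force'])
E
```

```text
[ 0.61799588 -0.03552402  0.02031488] [0.63093755 0.0328265  0.05      ]
[-0.41171871 -0.29169836 -0.03096516]
```

{"method": "move_arm", "body": {"targets": [[[0, 0, 2], [0, 0, 0], 1], [[0, 0, 3], [0, 0, 0], 1]]}}

```text
clock: 5.4
tcp_pos: [0.6189, -0.0356, 0.0191]
orientation: [0.001, 0.773, 0.635, 0.0]
wrist_force: [-4.5, 0.6, 13.4]
finger_gap: 0.0546
grip_force: 33.3
```

{"method": "move_arm", "body": {"targets": [[[0, 0, 0], [0, 0, 0], -0.6], [[0, 0, 0], [0, 0, 0], -0.6], [[0, 0, 0], [0, 0, 0], -0.8], [[0, 0, -40], [0, 0, 0], -1], [[0, 0, -90], [0, 0, 0], -1]]}}

```text
clock: 6.02
tcp_pos: [0.6171, -0.0352, 0.1067]
orientation: [-0.001, 0.773, 0.635, -0.001]
wrist_force: [0.8, -0.5, 0.6]
finger_gap: 0.0859
grip_force: 0.0
```

```bash
python3 - <<'E'
from h import *
d,po=wrist('w4'); print(po[0])
E
```

```text
[ 0.61712113 -0.03515704  0.10665868]
```

View pics/w4.png

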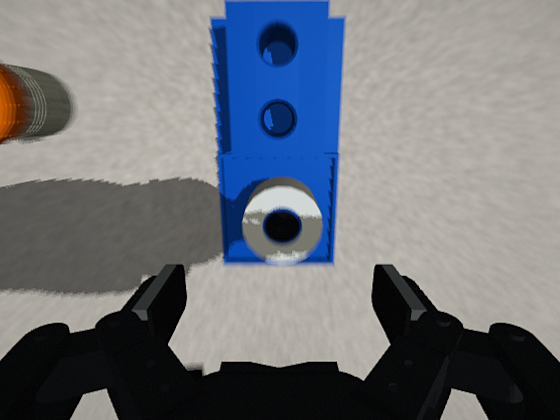

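{"method": "move_arm", "body": {"targets": [[[35, -39, -40], [0, 0, -0.5], -1], [[70, -78, -80], [0, 0, -1.12], -1], [[105, -117, -100], [0, 0, -1.12], -1], [[140, -155, -100], [0, 0, -1.12], -1], [[170, -194, -100], [0, 0, -1.12], -1]]}}

```text
clock: 6.7
tcp_pos: [0.4604, 0.1705, 0.2078]
orientation: [0.0, 0.707, 0.707, 0.001]
wrist_force: [-0.0, 0.0, -0.2]
finger_gap: 0.0857
grip_force: 0.0
```

```bash
python3 - <<'E'
from h import *
d,po=wrist('w5'); print(po[0],R.from_matrix(po[1]).as_euler('xyz'))
E
```

```text
[0.46037669 0.17048128 0.20777753] [ 3.13986246e+00 -4.97406569e-04  1.57100644e+00]
```

View pics/w5.png

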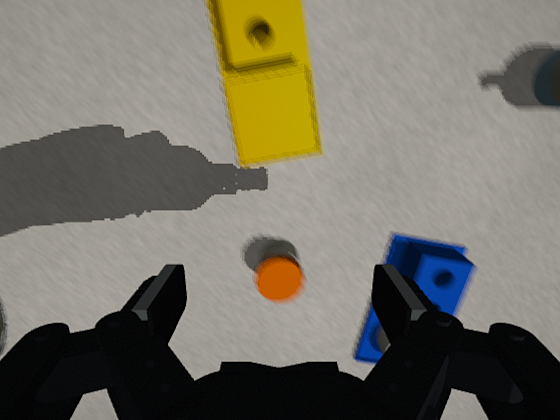

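The lid is at (279,279). The yellow bay's near corners are at (240,167) and (321,153), its far side reaches about (314,65), and the near hole is at (260,32).

```bash
python3 - <<'E'
from h import *
d,po=wrist()
for n,u,v,z in [('hole',260,32,.05),('lid',279,279,.062),('c1',241,167,.004),('c2',321,153,.004)]:
    print(n,atz(d,u,v,z,po).round(4))
hsv=cv2.cvtColor(d['pixels'],cv2.COLOR_RGB2HSV)
c=max(cv2.findContours(((hsv[...,0]<15)&(hsv[...,1]>180)&(hsv[...,2]>120)).astype(np.uint8),0,2)[0],key=cv2.contourArea)
e=cv2.fitEllipse(c);print(e,atz(d,*e[0],.06,po))
# yellow outline: right edge line & bottom
m=((hsv[...,0]>18)&(hsv[...,0]<35)&(hsv[...,1]>150)).astype(np.uint8)
c=max(cv2.findContours(m,0,2)[0],key=cv2.contourArea)
print(cv2.approxPolyDP(c,3,True).squeeze().tolist())
b=env.landmark_of('yellow_caddy',d); print([(x['centre'],x['confidence']) for x in b[:1]])
E
```

```text
hole [0.4399 0.3123 0.05  ]
lid [0.4568 0.0859 0.062 ]
c1 [0.4148 0.1903 0.004 ]
c2 [0.5016 0.2057 0.004 ]
((287.0157165527344, 286.20013427734375), (41.281612396240234, 46.461181640625), 90.8305892944336) [0.46504024 0.07655487 0.06      ]
[[215, 0], [248, 172], [330, 159], [310, 0]]
[([0.4543, 0.2817, 0.0045], 0.64)]
```

```bash
python3 - <<'E'
from h import *
d,po=wrist(); print(po[0])
w=[atz(d,u,v,z,po).round(4) for u,v,z in [(248,172,.004),(330,159,.004),(268,38,.05)]]
print(w, np.arctan2(*(w[1]-w[0])[[1,0]]))
E
```

```text
[0.4596977  0.17053015 0.20751449]
[array([0.4271, 0.1812, 0.004 ]), array([0.5164, 0.1957, 0.004 ]), array([0.4512, 0.3042, 0.05  ])] 0.1609691633176038
```

{"method": "move_arm", "body": {"targets": [[[-50, 3, 30], [0, 0, -0.5], -1], [[-94, 5.5, 60], [0, 0, -0.92], -1], [[-94, 5.5, 110], [0, 0, -0.92], -1], [[-94, 5.5, 110], [0, 0, -0.92], -1], [[-94, 5.5, 110], [0, 0, -0.92], -1]]}}

```text
clock: 7.52
tcp_pos: [0.4677, 0.0747, 0.0984]
orientation: [0.0, 0.648, 0.761, 0.0]
wrist_force: [1.1, -0.1, 0.1]
finger_gap: 0.085
grip_force: 0.0
```

```bash
python3 - <<'E'
from h import *
d,po=wrist(); print(po[0],R.from_matrix(po[1]).as_euler('xyz'))
hsv=cv2.cvtColor(d['pixels'],cv2.COLOR_RGB2HSV)
c=max(cv2.findContours(((hsv[...,0]<15)&(hsv[...,1]>180)&(hsv[...,2]>90)).astype(np.uint8),0,2)[0],key=cv2.contourArea)
e=cv2.fitEllipse(c);w=atz(d,*e[0],.06,po);print(e,w,po[1].T@(w-po[0])*1000)
E
```

```text
[0.46774424 0.07465479 0.09839583] [3.14059332e+00 2.07801065e-04 1.73060235e+00]
((273.47607421875, 233.10708618164062), (73.67063903808594, 79.42457580566406), 93.44756317138672) [0.46492443 0.07708956 0.06      ] [ 2.86043645 -2.43481933 38.3928244 ]
```

Descend (2.5, -2, 80) and grip.

{"method": "move_arm", "body": {"targets": [[[2.5, -2, 40], [0, 0, 0], -1], [[2.5, -2, 80], [0, 0, 0], -1], [[2.5, -2, 80], [0, 0, 0], 1], [[2.5, -2, 80], [0, 0, 0], 1], [[2.5, -2, 80], [0, 0, 0], 1]]}}

```text
clock: 8.2
tcp_pos: [0.4663, 0.0774, 0.0196]
orientation: [0.002, 0.648, 0.762, 0.001]
wrist_force: [-1.4, 0.1, 3.9]
finger_gap: 0.0476
grip_force: 30.6
```

{"method": "move_arm", "body": {"targets": [[[0, 0, 0], [0, 0, 0], 1], [[0, 0, 0], [0, 0, 0], 1], [[0, 0, 0], [0, 0, 0], 1]]}}

```text
clock: 8.57
tcp_pos: [0.4663, 0.0773, 0.0195]
orientation: [0.002, 0.648, 0.762, 0.002]
wrist_force: [-0.7, 0.3, 8.1]
finger_gap: 0.0481
grip_force: 30.7
```

{"method": "move_arm", "body": {"targets": [[[0, 0, -20], [0, 0, 0], 1], [[0, 0, -50], [0, 0, 0], 1], [[0, 0, -50], [0, 0, 0], 1]]}}

```text
clock: 8.95
tcp_pos: [0.4668, 0.0772, 0.0703]
orientation: [0.002, 0.648, 0.762, 0.002]
wrist_force: [0.2, 0.0, -0.6]
finger_gap: 0.0481
grip_force: 31.1
```

```bash
python3 - <<'E'
from h import *
d,po=wrist('w6'); print(po[0])
hsv=cv2.cvtColor(d['pixels'],cv2.COLOR_RGB2HSV)
m=((hsv[...,0]>18)&(hsv[...,0]<35)&(hsv[...,1]>150)).astype(np.uint8)
c=max(cv2.findContours(m,0,2)[0],key=cv2.contourArea)
print(cv2.approxPolyDP(c,3,True).squeeze().tolist())
E
```

```text
[0.46684559 0.07723404 0.07025638]
[[229, 0], [233, 43], [385, 39], [388, 0]]
```

View pics/w6.png

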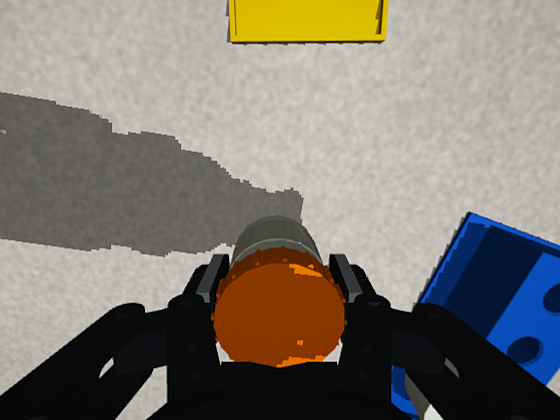

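Pot held level, and the yellow bay's front edge runs from (233,43) to (385,39).

```bash
python3 - <<'E'
from h import *
d,po=wrist()
w=[atz(d,u,v,.006,po) for u,v in [(233,43),(386,39)]]
y=np.arctan2(*(w[1]-w[0])[[1,0]]); f=(w[0]+w[1])/2; c=f+.045*np.array([-np.sin(y),np.cos(y),0])
print(w,y,c,po[1].T@(c-po[0])*1000)
E
```

```text
[array([0.42272086, 0.18343175, 0.006     ]), array([0.51022348, 0.19975443, 0.006     ])] 0.1844197588828013 [0.45822024 0.23583001 0.006     ] [157.83383733  17.66292098  62.86179889]
```

{"method": "move_arm", "body": {"targets": [[[50, 6, 0], [0, 0, -0.14], 1], [[100, 12, 0], [0, 0, -0.14], 1], [[150, 18, 0], [0, 0, -0.14], 1], [[158, 18, 10], [0, 0, -0.14], 1], [[158, 18, 35], [0, 0, -0.14], 1]]}}

```text
clock: 9.68
tcp_pos: [0.4569, 0.2368, 0.0317]
orientation: [0.0, 0.638, 0.77, 0.0]
wrist_force: [1.5, -0.9, -1.8]
finger_gap: 0.0483
grip_force: 31.1
```

{"method": "move_arm", "body": {"targets": [[[0, 0, 5], [0, 0, 0], 1], [[0, 0, 10], [0, 0, 0], 1], [[0, 0, 13], [0, 0, 0], 1]]}}

```text
clock: 10.05
tcp_pos: [0.456, 0.2355, 0.0221]
orientation: [-0.0, 0.639, 0.769, -0.0]
wrist_force: [-16.0, -3.7, 37.6]
finger_gap: 0.0481
grip_force: 31.6
```

```bash
python3 - <<'E'
from h import *
d,po=wrist('w7'); print(po[0],env.get_state()['wrist_force'])
E
```

```text
[0.45595575 0.23547919 0.02208338] [-10.37324232  -2.72176705  24.09752   ]
```

View pics/w7.png

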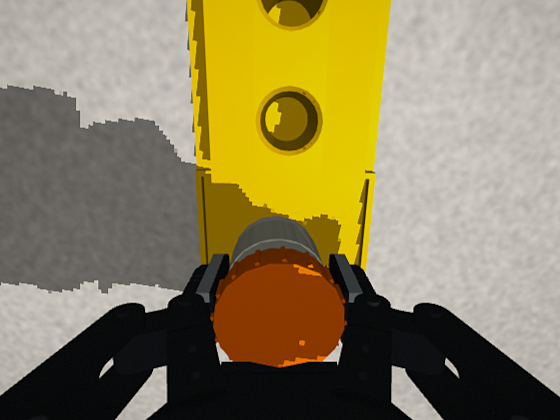

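The pot stands in the bay and the near yellow hole is at (290,120). Ease up 2 mm, measure the hole, then release.

{"method": "move_arm", "body": {"targets": [[[0, 0, -3], [0, 0, 0], 1], [[0, 0, -3], [0, 0, 0], 1]]}}

```text
clock: 10.35
tcp_pos: [0.4577, 0.2358, 0.023]
orientation: [0.001, 0.639, 0.769, 0.001]
wrist_force: [-0.6, -0.2, -0.4]
finger_gap: 0.0479
grip_force: 31.0
```

```bash
python3 - <<'E'
from h import *
d,po=wrist(); print(po[0],env.get_state()['wrist_force'])
hsv=cv2.cvtColor(d['pixels'],cv2.COLOR_RGB2HSV)
for r0,c0 in [(80,250)]:
    roi=d['pixels'][r0:r0+80,c0:c0+80].copy(); v=cv2.cvtColor(roi,cv2.COLOR_RGB2GRAY)
    cs=cv2.HoughCircles(cv2.medianBlur(v,3),cv2.HOUGH_GRADIENT,1,40,param1=80,param2=12,minRadius=25,maxRadius=38); print(cs)
    if cs is not None: print(atz(d,cs[0,0,0]+c0,cs[0,0,1]+r0,.05,po))
print(atz(d,290,120,.05,po))
E
```

```text
[0.45765343 0.23584305 0.02304981] [-0.76637113  0.32083739  0.10720554]
[[[34.5 37.5 31.9]]]
[0.4472327  0.30645451 0.05      ]
[0.44928418 0.3059793  0.05      ]
```

{"method": "move_arm", "body": {"targets": [[[0, 0, 0], [0, 0, 0], -0.5], [[0, 0, 0], [0, 0, 0], -0.8], [[0, 0, 0], [0, 0, 0], -1], [[0, 0, -30], [0, 0, 0], -1], [[0, 0, -80], [0, 0, 0], -1]]}}

```text
clock: 11.02
tcp_pos: [0.4551, 0.2355, 0.1014]
orientation: [-0.001, 0.639, 0.769, -0.002]
wrist_force: [1.1, -0.7, 0.5]
finger_gap: 0.0856
grip_force: 0.0
```

```bash
python3 - <<'E'
from h import *
d,po=wrist('w8'); print(po[0])
E
```

```text
[0.45506184 0.23552379 0.10137288]
```

View pics/w8.png

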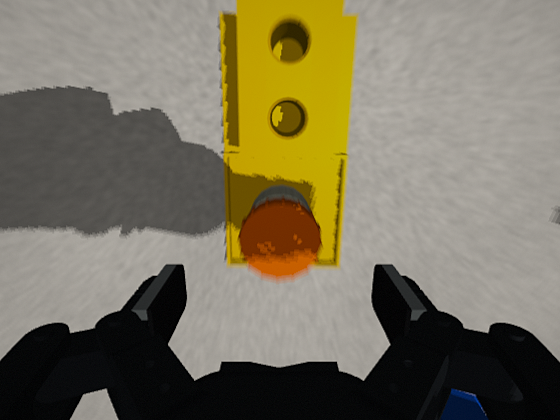

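The pot stands in the yellow bay, with holes at (289,118) and (291,41). Now survey the rack.

{"method": "move_arm", "body": {"targets": [[[-40, -5, -60], [0, 0, 0], -1], [[-90, -12, -110], [0, 0, 0.5], -1], [[-150, -20, -129], [0, 0, 1.06], -1], [[-210, -27, -129], [0, 0, 1.06], -1], [[-270, -34, -129], [0, 0, 1.06], -1]]}}

```text
clock: 11.7
tcp_pos: [0.4727, -0.0254, 0.2321]
orientation: [0.001, 0.707, 0.707, 0.001]
wrist_force: [1.0, 0.2, 0.8]
finger_gap: 0.0855
grip_force: 0.0
```

```bash
python3 - <<'E'
from h import *
s,p,Rm=st(); print(p,R.from_matrix(Rm).as_euler('xyz'), Rm.T@(np.array([.484,-.27,.23])-p)*1000)
E
```

```text
[ 0.47266663 -0.02543063  0.23207444] [3.13891109e+00 5.14870435e-04 1.57151571e+00] [-244.57636276   11.1514896     2.23027373]
```

{"method": "move_arm", "body": {"targets": [[[-60, 3, 0], [0, 0, 0], -1], [[-120, 6, 0], [0, 0, 0], -1], [[-180, 9, 0], [0, 0, 0], -1], [[-240, 11, 0], [0, 0, 0], -1], [[-245, 11, 0], [0, 0, 0], -1]]}}

```text
clock: 12.32
tcp_pos: [0.483, -0.2725, 0.2302]
orientation: [0.0, 0.709, 0.705, -0.0]
wrist_force: [0.6, 0.8, -0.8]
finger_gap: 0.0853
grip_force: 0.0
```

{"method": "move_arm", "body": {"targets": [[[0, 0, 0], [0, 0, 0], -1], [[0, 0, 0], [0, 0, 0], -1]]}}

```text
clock: 12.58
tcp_pos: [0.4831, -0.2671, 0.2311]
orientation: [-0.0, 0.707, 0.708, 0.0]
wrist_force: [0.4, 0.0, 0.1]
finger_gap: 0.0859
grip_force: 0.0
```

```bash
python3 - <<'E'
from h import *
d,po=wrist('w9'); print(po[0])
E
```

```text
[ 0.4831046  -0.2671437   0.23113717]
```

View pics/w9.png

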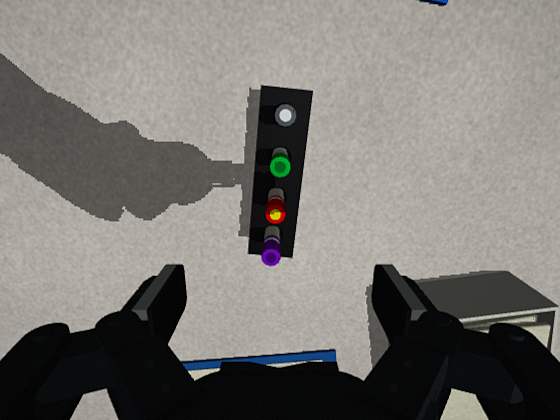

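Caps: grey (286,115), green (280,166), red (276,213), purple (271,257). The rack's top corners are at (262,86), (312,91), (293,257) and (248,253).

```bash
python3 - <<'E'
from h import *
d,po=wrist(); print(po[0])
c=np.array([atz(d,u,v,.05,po)[:2] for u,v in [(262,86),(312,91),(293,257),(248,253)]])
o=c.mean(0); y=((c[0]+c[1])-(c[2]+c[3]))/2; L=np.hypot(*y); y/=L; print('rack',o,L,np.hypot(*(c[0]-c[1])),np.hypot(*(c[2]-c[3])),'yaw',np.arctan2(-y[0],y[1]))
for n,u,v,k in [('grey',286,115,.063),('green',280,166,.021),('red',276,213,-.021),('purple',271,257,-.063)]:
    w=atz(d,u,v,.106,po); h=o+k*y; print(n,w.round(4),'hole',h.round(4),'top-hole mm',((w[:2]-h)*1000).round(1))
E
```

```text
[ 0.48321103 -0.26699359  0.23126011]
rack [ 0.4836385  -0.25851104] 0.17432501308724208 0.04793961125344051 0.05021870116259726 yaw -0.09656337867005
grey [ 0.49   -0.1956  0.106 ] hole [ 0.4897 -0.1958] top-hole mm [0.2 0.2]
green [ 0.4852 -0.237   0.106 ] hole [ 0.4857 -0.2376] top-hole mm [-0.5  0.6]
red [ 0.4818 -0.2786  0.106 ] hole [ 0.4816 -0.2794] top-hole mm [0.2 0.8]
purple [ 0.4771 -0.3211  0.106 ] hole [ 0.4776 -0.3212] top-hole mm [-0.4  0.1]
```

{"method": "move_arm", "body": {"targets": [[[-30, -3, 20], [0, 0, 0.3], -1], [[-54, -6, 50], [0, 0, 0.55], -1], [[-54, -6, 90], [0, 0, 0.55], -1], [[-54, -6, 90], [0, 0, 0.55], -1], [[-54, -6, 90], [0, 0, 0.55], -1]]}}

```text
clock: 13.3
tcp_pos: [0.4779, -0.3221, 0.1426]
orientation: [0.001, 0.74, 0.673, 0.0]
wrist_force: [-0.1, 0.3, 0.8]
finger_gap: 0.0856
grip_force: 0.0
```

```bash
cat >> h.py <<'E'
HSV={'purple':((125,90,60),(150,255,255)),'red':((0,150,60),(8,255,255)),'green':((50,100,40),(80,255,255))}
def cap(d,po,col,z=.104):
    m=cv2.inRange(cv2.cvtColor(d['pixels'],cv2.COLOR_RGB2HSV),*HSV[col])
    c=max(cv2.findContours(m,0,2)[0],key=cv2.contourArea); e=cv2.fitEllipse(c); w=atz(d,*e[0],z,po)
    print(col,np.round(e[0],1),np.round(e[1],1),w.round(4),'tool mm',(po[1].T@(w-po[0])*1000).round(1))
E
python3 - <<'E'
from h import *
d,po=wrist('w10'); print(po[0],R.from_matrix(po[1]).as_euler('xyz')); cap(d,po,'purple')
E
```

```text
[ 0.47786515 -0.3221297   0.1425661 ] [3.14043908e+00 6.94194567e-04 1.47617187e+00]
purple [274.8 237.5] [26.1 27.7] [ 0.4765 -0.3218  0.104 ] tool mm [ 0.2 -1.5 38.6]
```

View pics/w10.png

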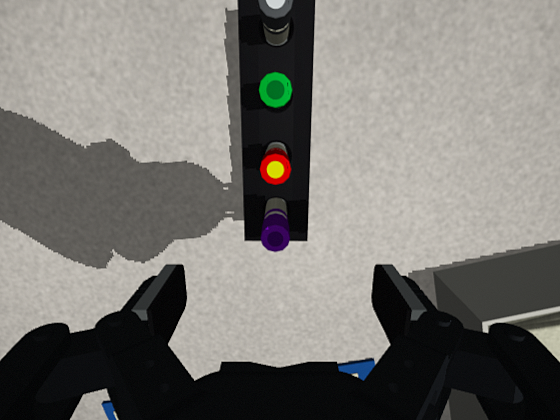

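Purple cap at (275,237), well centred between the fingers. Descend and grip.

{"method": "move_arm", "body": {"targets": [[[0, -1.5, 35], [0, 0, 0], -1], [[0, -1.5, 64], [0, 0, 0], -1], [[0, -1.5, 64], [0, 0, 0], 0.2], [[0, -1.5, 64], [0, 0, 0], 1], [[0, -1.5, 64], [0, 0, 0], 1]], "squeeze": 25}}

```text
clock: 13.98
tcp_pos: [0.4768, -0.3234, 0.0792]
orientation: [0.002, 0.74, 0.672, 0.0]
wrist_force: [-0.2, -0.1, -0.2]
finger_gap: 0.0324
grip_force: 0.0
```

{"method": "move_arm", "body": {"targets": [[[0, 0, 0], [0, 0, 0], 1], [[0, 0, 0], [0, 0, 0], 1], [[0, 0, 0], [0, 0, 0], 1]]}}

```text
clock: 14.35
tcp_pos: [0.4767, -0.3232, 0.0784]
orientation: [0.001, 0.74, 0.672, 0.0]
wrist_force: [0.7, -0.4, 6.1]
finger_gap: 0.0171
grip_force: 26.2
```

{"method": "move_arm", "body": {"targets": [[[0, 0, -20], [0, 0, 0], 1], [[0, 0, -50], [0, 0, 0], 1], [[0, 0, -80], [0, 0, 0], 1], [[0, 0, -80], [0, 0, 0], 1]]}}

```text
clock: 14.85
tcp_pos: [0.4767, -0.3235, 0.1594]
orientation: [0.002, 0.74, 0.672, 0.0]
wrist_force: [-1.0, 0.8, -1.1]
finger_gap: 0.0171
grip_force: 25.8
```

```bash
cat >> h.py <<'E'
def lean(name,p):
    # angle of tube mask's axis in each picture against that of a vertical line there, + rad = bottom is to the right in the picture
    for c in ('scene','side'):
        d=env.read_camera(c); r=env.regions_of(name,d); f=210/np.tan(np.radians(d['fovy']/2)); E=d['extrinsics']
        def pr(x):
            q=E[:3,:3]@x+E[:3,3]; return np.array([d['cx']-f*q[0]/q[2]*1, d['cy']+f*q[1]/q[2]])
        t,b=pr(p+[0,0,.028]),pr(p+[0,0,-.074])
        for x in r[:2]:
            v,u=np.nonzero(x['mask']); P=np.c_[u,v]; k=np.hypot(*(P-(t+b)/2).T)<60; 
            if k.sum()<20: continue
            P=P[k]; m=P.mean(0); w=np.linalg.svd(P-m,full_matrices=0)[2][0]; w*=np.sign(w[1])
            g=(b-t)/np.hypot(*(b-t)); print(c,round(x['confidence'],2),k.sum(),'top,bot pred',t.round(1),b.round(1),'mask mean',m.round(1),'rows',P[:,1].min(),P[:,1].max(),'lean',round(np.arctan2(w[0],w[1])-np.arctan2(g[0],g[1]),3))
E
python3 - <<'E'
from h import *
d,po=wrist(); print(po[0]); cap(d,po,'purple',po[0][2]+.027); lean('purple_tube',po[0])
E
```

```text
[ 0.47671321 -0.32353686  0.15936087]
purple [278.3 283. ] [39.5 64.3] [ 0.478  -0.3169  0.1864] tool mm [  6.6   0.7 -27. ]
scene 0.71 266 top,bot pred [ 73.8 204.8] [ 92.5 251.1] mask mean [ 88.3 235.6] rows 222 249 lean -0.017
scene 0.26 1601 top,bot pred [ 73.8 204.8] [ 92.5 251.1] mask mean [110.1 262.7] rows 231 287 lean -1.373
side 0.9 416 top,bot pred [235.7 256.3] [239.3 298.4] mask mean [237.  274.4] rows 252 298 lean 0.002
```

{"method": "move_arm", "body": {"targets": [[[0, 0, -45], [0, 0, 0], 1], [[50, 25, -45], [0, 0, 0.2], 1], [[105, 50, -45], [0, 0, 0.4], 1], [[160, 75, -45], [0, 0, 0.57], 1], [[215, 95, -45], [0, 0, 0.57], 1]]}}

```text
clock: 15.72
tcp_pos: [0.5912, -0.1158, 0.2008]
orientation: [-0.001, 0.773, 0.635, -0.0]
wrist_force: [0.5, -0.4, 0.5]
finger_gap: 0.0173
grip_force: 25.8
```

```bash
cat >> h.py <<'E'
def go(x,y,z):
    s,p,Rm=st(); print(p.round(4),'yaw',(R.from_matrix(Rm).as_euler('xyz')[2]-np.pi/2).round(3),'F',np.round(s['wrist_force'],1),'gap',round(s['finger_gap'],4),'go',(Rm.T@(np.array([x,y,z])-p)*1000).round(1))
E
python3 -c "
from h import *
go(.6386,.0725,.19)"
```

```text
[ 0.5912 -0.1158  0.2008] yaw -0.196 F [ 0.5 -0.4  0.5] gap 0.0173 go [193.9   9.8  10.8]
```

{"method": "move_arm", "body": {"targets": [[[60, 3, 10], [0, 0, 0], 1], [[120, 6, 20], [0, 0, 0], 1], [[175, 10, 40], [0, 0, 0], 1], [[194, 10, 55], [0, 0, 0], 1], [[194, 10, 60], [0, 0, 0], 1]]}}

```text
clock: 16.35
tcp_pos: [0.637, 0.0718, 0.1397]
orientation: [-0.001, 0.772, 0.636, -0.002]
wrist_force: [0.3, -0.1, -0.3]
finger_gap: 0.0173
grip_force: 25.8
```

{"method": "move_arm", "body": {"targets": [[[0, 0, 0], [0, 0, 0], 1]]}}

```text
clock: 16.48
tcp_pos: [0.6377, 0.0694, 0.1414]
orientation: [-0.0, 0.773, 0.634, -0.001]
wrist_force: [-0.3, 0.2, -0.5]
finger_gap: 0.0174
grip_force: 25.8
```

```bash
python3 - <<'E'
from h import *
go(.6386,.0725,.078)
s,p,Rm=st(); d,po=wrist('w11')
for n in ('purple_tube',): lean(n,p)
s=env.read_camera('scene'); E=s['extrinsics']; save(s,'s11')
im=s['pixels']; a=cv2.resize(im[150:250,240:360],None,fx=5,fy=5,interpolation=cv2.INTER_CUBIC)
b=d['pixels']
out=np.zeros((600,800,3),np.uint8); out[:300,:400]=cv2.resize(b,(400,300)); out[:500,400:800]=a[:500,100:500]
t=env.read_camera('side'); out[300:600,:400]=cv2.resize(t['pixels'][170:245,230:330],(400,300),interpolation=cv2.INTER_CUBIC)
cv2.imwrite('pics/m11.png',out[:,:,::-1])
E
```

```text
[0.6377 0.0694 0.1414] yaw -0.197 F [-0.3  0.2 -0.5] gap 0.0174 go [ 3.2  0.4 63.4]
scene 0.63 170 top,bot pred [303.2 147.7] [301.6 189.5] mask mean [302.6 176.3] rows 164 188 lean -0.003
side 0.48 214 top,bot pred [282.4 154.3] [282.4 188.3] mask mean [283.2 168.1] rows 151 186 lean 0.016
```

View pics/m11.png

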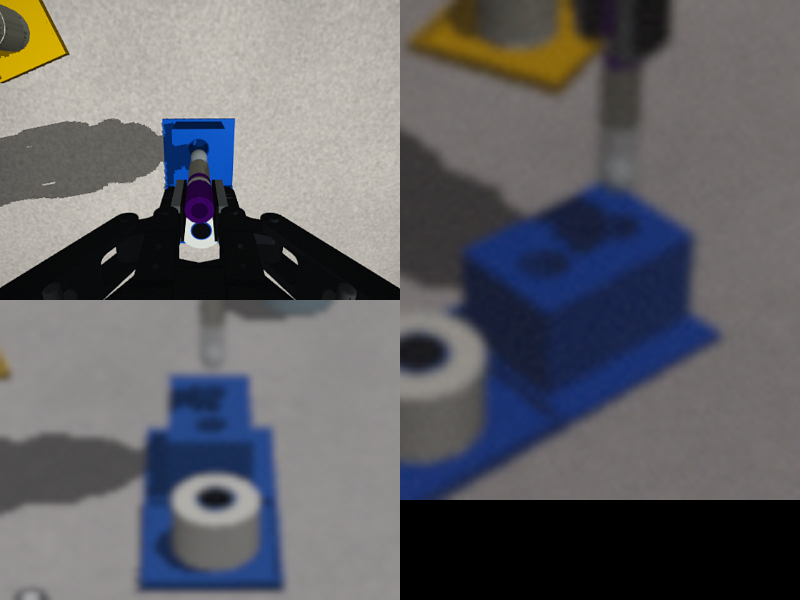

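The tube hangs upright over the far hole. Its tip is near (279,203) in the wrist picture. Correct by 3 mm and lower a bit.

{"method": "move_arm", "body": {"targets": [[[3, 0.5, 8], [0, 0, 0], 1], [[3, 0.5, 10], [0, 0, 0], 1], [[3, 0.5, 10], [0, 0, 0], 1]]}}

```text
clock: 17.2
tcp_pos: [0.639, 0.0738, 0.1316]
orientation: [-0.0, 0.773, 0.635, -0.0]
wrist_force: [0.4, 1.1, -0.2]
finger_gap: 0.0173
grip_force: 25.8
```

```bash
python3 -c "
from h import *
go(.6386,.0725,.078)
d=env.read_camera('wrist'); go(.6386,.0725,.078)"
```

```text
[0.639  0.0738 0.1316] yaw -0.195 F [ 0.4  1.1 -0.2] gap 0.0173 go [-1.3 -0.1 53.6]
[0.6392 0.0738 0.1318] yaw -0.195 F [ 0.9  1.  -0.8] gap 0.017 go [-1.4 -0.3 53.8]
```

{"method": "move_arm", "body": {"targets": [[[-2, 0, 4], [0, 0, 0], 1], [[-2, 0, 10], [0, 0, 0], 1], [[-2, 0, 18], [0, 0, 0], 1]]}}

```text
clock: 17.62
tcp_pos: [0.639, 0.0716, 0.1137]
orientation: [0.0, 0.773, 0.635, 0.0]
wrist_force: [-0.1, -0.7, -0.2]
finger_gap: 0.0169
grip_force: 25.8
```

```bash
python3 -c "
from h import *
go(.6386,.0725,.078)
lean('purple_tube',st()[1])"
```

```text
[0.639  0.0716 0.1137] yaw -0.196 F [-0.1 -0.7 -0.2] gap 0.0169 go [ 0.8 -0.6 35.7]
side 0.54 232 top,bot pred [282.7 163.5] [282.7 196.4] mask mean [282.6 177.3] rows 161 194 lean -0.017
```

No contact force with the tip 10 mm below the block top, so it has entered the hole.

{"method": "move_arm", "body": {"targets": [[[0.5, -0.5, 10], [0, 0, 0], 1], [[0.5, -0.5, 20], [0, 0, 0], 1], [[0.5, -0.5, 28], [0, 0, 0], 1], [[0.5, -0.5, 33], [0, 0, 0], 1]]}}

```text
clock: 18.32
tcp_pos: [0.6383, 0.0723, 0.0802]
orientation: [-0.0, 0.773, 0.635, -0.0]
wrist_force: [0.3, -0.2, 0.0]
finger_gap: 0.0171
grip_force: 25.8
```

{"method": "move_arm", "body": {"targets": [[[0, 0, 0], [0, 0, 0], 0], [[0, 0, 0], [0, 0, 0], -1], [[0, 0, 0], [0, 0, 0], -1], [[0, 0, -50], [0, 0, 0], -1], [[0, 0, -110], [0, 0, 0], -1]]}}

```text
clock: 18.95
tcp_pos: [0.6376, 0.0723, 0.1911]
orientation: [-0.001, 0.773, 0.635, -0.001]
wrist_force: [0.8, 0.4, 1.1]
finger_gap: 0.0851
grip_force: 0.0
```

```bash
python3 -c "
from h import *
go(.49,-.1956,.2)
d,po=wrist(); cap(d,po,'purple'); lean('purple_tube',np.array([.6386,.0725,.079]))"
```

```text
[0.6376 0.0723 0.1911] yaw -0.195 F [0.8 0.4 1.1] gap 0.0851 go [-291.4  -92.8   -8.4]
purple [283.  224.6] [21.5 23.3] [0.6399 0.0629 0.104 ] tool mm [-8.7  4.3 87.1]
scene 0.67 190 top,bot pred [303.4 173.5] [301.8 211.6] mask mean [301.4 184.9] rows 173 197 lean 0.04
```

{"method": "move_arm", "body": {"targets": [[[-56, -18, 0], [0, 0, 0], -1], [[-112, -36, 0], [0, 0, -0.3], -1], [[-168, -54, 0], [0, 0, -0.57], -1], [[-224, -72, 0], [0, 0, -0.57], -1], [[-280, -90, 10], [0, 0, -0.57], -1]]}}

```text
clock: 19.82
tcp_pos: [0.4943, -0.1861, 0.1798]
orientation: [-0.001, 0.74, 0.672, -0.0]
wrist_force: [-0.5, -1.2, -0.0]
finger_gap: 0.0856
grip_force: 0.0
```

```bash
python3 -c "
from h import *
go(.49,-.1956,.142)"
```

```text
[ 0.4943 -0.1861  0.1798] yaw -0.096 F [-0.5 -1.2 -0. ] gap 0.0856 go [-9.9 -3.3 37.8]
```

{"method": "move_arm", "body": {"targets": [[[-10, -3.5, 25], [0, 0, 0], -1], [[-10, -3.5, 38], [0, 0, 0], -1], [[-10, -3.5, 38], [0, 0, 0], -1], [[-10, -3.5, 38], [0, 0, 0], -1]]}}

```text
clock: 20.32
tcp_pos: [0.4921, -0.1937, 0.1433]
orientation: [0.0, 0.74, 0.673, 0.0]
wrist_force: [-0.5, 0.2, 0.7]
finger_gap: 0.0851
grip_force: 0.0
```

```bash
python3 - <<'E'
from h import *
go(.49,-.1956,.078)
d,po=wrist()
hsv=cv2.cvtColor(d['pixels'],cv2.COLOR_RGB2HSV)
roi=np.zeros(hsv.shape[:2],np.uint8); roi[200:265,245:310]=1
m=roi*((hsv[...,1]<50)&(hsv[...,2]>150)).astype(np.uint8)
for c in cv2.findContours(m,0,2)[0]:
    if cv2.contourArea(c)>30:
        e=cv2.fitEllipse(c); w=atz(d,*e[0],.107,po); print(e,w,(po[1].T@(w-po[0])*1000).round(1))
cv2.imwrite('pics/w12.png',d['pixels'][180:290,220:340,::-1])
cap(d,po,'green')
E
```

```text
[ 0.4921 -0.1937  0.1433] yaw -0.094 F [-0.5  0.2  0.7] gap 0.0851 go [-2.1 -1.9 65.3]
((307.5517578125, 238.36366271972656), (4.756043910980225, 83.15934753417969), 1.0700335502624512) [ 0.51042518 -0.1949076   0.107     ] [ 0.5 18.4 36.3]
green [272.9 294.6] [28.  42.6] [ 0.4855 -0.2332  0.104 ] tool mm [-40.   -2.8  39.3]
```

```bash
python3 - <<'E'
from h import *
d,po=wrist()
g=cv2.cvtColor(d['pixels'],cv2.COLOR_RGB2GRAY)[195:280,235:315]; print(g[::6,::5])
cs=cv2.HoughCircles(g,cv2.HOUGH_GRADIENT,1,20,param1=80,param2=10,minRadius=6,maxRadius=20); print(cs)
for c in cs[0][:3]:
    w=atz(d,c[0]+235,c[1]+195,.107,po); print(c,w,(po[1].T@(w-po[0])*1000).round(1))
E
```

```text
[[ 96  92  13  13  12   6  18  18  19  21  18  19  21  20   0 182]
 [ 88 105  20   8   8   9   4  51  46   0   5  16  15   6   0 184]
 [ 92 104   7   4   7   5  61  66  65  64   2   8  10   9  22 177]
 [ 91 102   6   7   7   5  65  12  12  65   0   5   9   7  19 181]
 [ 96 100  10   9   6   5  45  18  18  74   5   8   7   7  69 179]
 [ 97  98  10   6   7  11  22  21  21  20   8   8   8   9 129 184]
 [ 95  93   9   7   7  20  36  35  36  27  16  21  20  15 152 187]
 [ 93  99  18  17  18  35  25 124 130  32  22  19  18  22 178 186]
 [ 92  97  15  17  18  33 122 121 121  60  36  19  20  20 170 188]
 [ 99  98  16  16  19  27  31 112  93  33  17  20  19  18 180 176]
 [ 92  92  14   6   1   8  60  56  64  85  10  20  20  19 197 189]
 [ 97  92   4  11   6   5  65  67  72  83   0  18  18  17 182 190]
 [ 91  96   4  10   8   8  60  28  32  77   3  17  20  19 189 179]
 [ 86 101  15  12  11  11  86  69  71 148  12  19  17  19 187 175]
 [ 93  96  11  18  15  16  28  29  33  35  22  17  18  16 184 185]]
[[[37.5 32.5 13.2]
  [37.5 80.5 10.5]
  [35.5 12.5  7.1]]]
[37.5 32.5 13.2] [ 0.49031401 -0.18625573  0.107     ] [ 7.4 -2.8 36.7]
[37.5 80.5 10.5] [ 0.48709361 -0.21816289  0.107     ] [-24.7  -3.   36.7]
[35.5 12.5  7.1] [ 0.49039936 -0.17370764  0.107     ] [19.9 -3.9 36.7]
```

```bash
python3 - <<'E'
from h import *
d,po=wrist(); w=atz(d,272.5,243,.107,po); print(po[0],w,(po[1].T@(w-po[0])*1000).round(1))
E
```

```text
[ 0.49240149 -0.19397192  0.14381562] [ 0.4893614  -0.19644106  0.107     ] [-2.7 -2.8 36.8]
```

{"method": "move_arm", "body": {"targets": [[[-2.5, -2.5, 35], [0, 0, 0], -1], [[-2.5, -2.5, 65], [0, 0, 0], -1], [[-2.5, -2.5, 65], [0, 0, 0], 0.2], [[-2.5, -2.5, 65], [0, 0, 0], 1], [[-2.5, -2.5, 65], [0, 0, 0], 1]]}}

```text
clock: 21.1
tcp_pos: [0.49, -0.1973, 0.0797]
orientation: [0.001, 0.74, 0.672, 0.0]
wrist_force: [0.4, -0.4, -0.2]
finger_gap: 0.0327
grip_force: 0.0
```

{"method": "move_arm", "body": {"targets": [[[0, 0, 0], [0, 0, 0], 1], [[0, 0, 0], [0, 0, 0], 1], [[0, 0, 0], [0, 0, 0], 1]]}}

```text
clock: 21.48
tcp_pos: [0.4899, -0.1974, 0.0792]
orientation: [0.001, 0.74, 0.672, 0.001]
wrist_force: [0.4, -0.5, 5.4]
finger_gap: 0.0172
grip_force: 26.1
```

{"method": "move_arm", "body": {"targets": [[[0, 0, -25], [0, 0, 0], 1], [[0, 0, -60], [0, 0, 0], 1], [[0, 0, -100], [0, 0, 0], 1], [[0, 0, -125], [0, 0, 0], 1], [[0, 0, -125], [0, 0, 0], 1]]}}

```text
clock: 22.1
tcp_pos: [0.4896, -0.1973, 0.2048]
orientation: [0.002, 0.74, 0.672, 0.0]
wrist_force: [0.9, 0.6, -0.6]
finger_gap: 0.0171
grip_force: 25.8
```

```bash
python3 - <<'E'
from h import *
go(.631,.033,.205); p=st()[1]; lean('grey_tube',p)
E
```

```text
[ 0.4896 -0.1973  0.2048] yaw -0.096 F [ 0.9  0.6 -0.6] gap 0.0171 go [ 2.428e+02  1.187e+02 -2.000e-01]
side 0.86 378 top,bot pred [233.8 193.9] [237.2 236.4] mask mean [235.2 214.1] rows 193 236 lean -0.006
```

{"method": "move_arm", "body": {"targets": [[[50, 25, 0], [0, 0, 0.2], 1], [[100, 50, 0], [0, 0, 0.4], 1], [[150, 75, 10], [0, 0, 0.57], 1], [[205, 100, 30], [0, 0, 0.57], 1], [[243, 119, 60], [0, 0, 0.57], 1]]}}

```text
clock: 22.92
tcp_pos: [0.6314, 0.036, 0.1418]
orientation: [0.0, 0.772, 0.635, 0.0]
wrist_force: [1.0, -0.7, -0.7]
finger_gap: 0.017
grip_force: 25.8
```

{"method": "move_arm", "body": {"targets": [[[0, 0, 0], [0, 0, 0], 1], [[0, 0, 0], [0, 0, 0], 1]]}}

```text
clock: 23.18
tcp_pos: [0.6296, 0.0336, 0.142]
orientation: [-0.001, 0.773, 0.635, -0.001]
wrist_force: [-0.7, -0.8, -0.4]
finger_gap: 0.017
grip_force: 25.8
```

```bash
python3 - <<'E'
from h import *
go(.631,.033,.078); p=st()[1]; lean('grey_tube',p)
d,po=wrist('w13'); cap(d,po,'purple')
go(.631,.033,.078)
E
```

```text
[0.6296 0.0336 0.142 ] yaw -0.195 F [-0.7 -0.8 -0.4] gap 0.017 go [-0.2  1.7 64. ]
scene 0.74 187 top,bot pred [288.8 153.5] [288.3 195.7] mask mean [288.1 181.1] rows 168 195 lean 0.007
side 0.6 193 top,bot pred [282.1 160.8] [282.1 195.4] mask mean [282.7 174. ] rows 159 193 lean -0.021
purple [281.9 179.2] [28.5 38.2] [0.6406 0.0673 0.104 ] tool mm [36.1  2.9 40.2]
[0.6307 0.0325 0.1442] yaw -0.197 F [ 0.1 -0.1  0.1] gap 0.0172 go [ 0.6  0.1 66.2]
```

{"method": "move_arm", "body": {"targets": [[[0, 0.5, 8], [0, 0, 0], 1], [[0, 0.5, 16], [0, 0, 0], 1], [[0, 0.5, 24], [0, 0, 0], 1], [[0, 0.5, 30], [0, 0, 0], 1]]}}

```text
clock: 23.92
tcp_pos: [0.6306, 0.0337, 0.1121]
orientation: [-0.0, 0.773, 0.635, -0.0]
wrist_force: [0.7, 1.3, 0.0]
finger_gap: 0.0169
grip_force: 25.8
```

```bash
python3 - <<'E'
from h import *
go(.631,.033,.08)
E
```

```text
[0.6306 0.0337 0.1121] yaw -0.195 F [0.7 1.3 0. ] gap 0.0169 go [-0.6  0.5 32.1]
```

Entered without contact. Seat it and release.

{"method": "move_arm", "body": {"targets": [[[-0.5, 0, 10], [0, 0, 0], 1], [[-0.5, 0, 20], [0, 0, 0], 1], [[-0.5, 0, 28], [0, 0, 0], 1], [[-0.5, 0, 32], [0, 0, 0], 1]]}}

```text
clock: 24.42
tcp_pos: [0.6306, 0.0331, 0.0803]
orientation: [-0.0, 0.773, 0.635, -0.0]
wrist_force: [-0.3, 0.6, 0.2]
finger_gap: 0.0171
grip_force: 25.8
```

{"method": "move_arm", "body": {"targets": [[[0, 0, 0], [0, 0, 0], 0], [[0, 0, 0], [0, 0, 0], -1], [[0, 0, 0], [0, 0, 0], -1], [[0, 0, -50], [0, 0, 0], -1], [[0, 0, -110], [0, 0, 0], -1]]}}

```text
clock: 25.05
tcp_pos: [0.6299, 0.0331, 0.1911]
orientation: [-0.001, 0.773, 0.635, -0.001]
wrist_force: [1.9, -0.1, 0.7]
finger_gap: 0.0854
grip_force: 0.0
```

```bash
python3 -c "
from h import *
go(.4818,-.2786,.19)"
```

```text
[0.6299 0.0331 0.1911] yaw -0.196 F [ 1.9 -0.1  0.7] gap 0.0854 go [-334.6  -84.7    1.5]
```

{"method": "move_arm", "body": {"targets": [[[-58, -15, 0], [0, 0, 0], -1], [[-116, -30, 0], [0, 0, -0.3], -1], [[-174, -45, 0], [0, 0, -0.57], -1], [[-232, -60, 0], [0, 0, -0.57], -1], [[-290, -73, 0], [0, 0, -0.57], -1]]}}

```text
clock: 25.68
tcp_pos: [0.5021, -0.2388, 0.1917]
orientation: [0.001, 0.74, 0.672, 0.0]
wrist_force: [1.1, 0.5, -1.4]
finger_gap: 0.0856
grip_force: 0.0
```

```bash
python3 -c "
from h import *
go(.4818,-.2786,.142)"
```

```text
[ 0.5021 -0.2388  0.1917] yaw -0.096 F [ 1.1  0.5 -1.4] gap 0.0856 go [-41.5 -16.5  49.7]
```

{"method": "move_arm", "body": {"targets": [[[-41, -16, 0], [0, 0, 0], -1], [[-41, -16, 30], [0, 0, 0], -1], [[-41, -16, 50], [0, 0, 0], -1], [[-41, -16, 50], [0, 0, 0], -1], [[-41, -16, 50], [0, 0, 0], -1]]}}

```text
clock: 26.3
tcp_pos: [0.4836, -0.2767, 0.1421]
orientation: [0.001, 0.74, 0.672, 0.0]
wrist_force: [0.7, 0.6, -0.2]
finger_gap: 0.0856
grip_force: 0.0
```

```bash
python3 -c "
from h import *
HSV['yel']=((20,150,60),(35,255,255))
go(.4818,-.2786,.078)
d,po=wrist(); cap(d,po,'red');cap(d,po,'yel',.107); go(.4818,-.2786,.078)"
```

```text
[ 0.4836 -0.2767  0.1421] yaw -0.096 F [ 0.7  0.6 -0.2] gap 0.0856 go [-2.  -1.7 64.1]
red [272.7 238.3] [28.2 38.5] [ 0.4809 -0.2766  0.104 ] tool mm [-0.1 -2.7 38.1]
yel [272.5 244.6] [14.4 14.9] [ 0.4805 -0.2794  0.107 ] tool mm [-3.  -2.8 35.1]
[ 0.4839 -0.2768  0.1424] yaw -0.096 F [0.7 0.1 1.1] gap 0.0854 go [-1.9 -2.  64.4]
```

{"method": "move_arm", "body": {"targets": [[[-2.5, -2.5, 35], [0, 0, 0], -1], [[-2.5, -2.5, 64], [0, 0, 0], -1], [[-2.5, -2.5, 64], [0, 0, 0], 0.2], [[-2.5, -2.5, 64], [0, 0, 0], 1], [[-2.5, -2.5, 64], [0, 0, 0], 1]]}}

```text
clock: 26.98
tcp_pos: [0.4816, -0.2795, 0.0789]
orientation: [0.002, 0.74, 0.672, 0.0]
wrist_force: [-0.8, 0.0, 0.5]
finger_gap: 0.0325
grip_force: 0.0
```

{"method": "move_arm", "body": {"targets": [[[0, 0, 0], [0, 0, 0], 1], [[0, 0, 0], [0, 0, 0], 1], [[0, 0, 0], [0, 0, 0], 1]]}}

```text
clock: 27.35
tcp_pos: [0.4815, -0.2794, 0.0783]
orientation: [0.001, 0.74, 0.672, 0.0]
wrist_force: [0.7, -1.1, 5.7]
finger_gap: 0.0173
grip_force: 26.1
```

{"method": "move_arm", "body": {"targets": [[[0, 0, -25], [0, 0, 0], 1], [[0, 0, -60], [0, 0, 0], 1], [[0, 0, -100], [0, 0, 0], 1], [[0, 0, -135], [0, 0, 0], 1], [[0, 0, -135], [0, 0, 0], 1]]}}

```text
clock: 27.98
tcp_pos: [0.4814, -0.2797, 0.2149]
orientation: [0.002, 0.74, 0.672, 0.0]
wrist_force: [1.1, -0.2, -1.1]
finger_gap: 0.0179
grip_force: 25.7
```

```bash
python3 - <<'E'
from h import *
go(.4475,.3058,.21); p=st()[1]; lean('red_tube',p)
E
```

```text
[ 0.4814 -0.2797  0.2149] yaw -0.096 F [ 1.1 -0.2 -1.1] gap 0.0179 go [579.5 -89.9   2.9]
scene 0.65 370 top,bot pred [ 90.2 164.2] [107.7 214.9] mask mean [101.8 198.1] rows 182 215 lean 0.005
side 0.97 456 top,bot pred [233.6 214.6] [237.3 259.7] mask mean [234.9 235.2] rows 211 260 lean -0.013
```

{"method": "move_arm", "body": {"targets": [[[60, -9, 0], [0, 0, 0], 1], [[120, -18, 0], [0, 0, -0.4], 1], [[180, -26, 0], [0, 0, -0.8], 1], [[240, -35, 0], [0, 0, -1.2], 1], [[300, -44, 0], [0, 0, -1.6], 1]]}}

```text
clock: 28.8
tcp_pos: [0.4641, 0.026, 0.2108]
orientation: [-0.001, 0.639, 0.769, -0.001]
wrist_force: [1.1, 0.9, -0.5]
finger_gap: 0.0168
grip_force: 25.7
```

```bash
python3 -c "
from h import *
go(.458,.236,.17)"
```

```text
[0.4641 0.026  0.2108] yaw 0.185 F [ 1.1  0.9 -0.5] gap 0.0168 go [207.5  32.7  40.9]
```

{"method": "move_arm", "body": {"targets": [[[60, 10, 0], [0, 0, 0], 1], [[120, 20, 0], [0, 0, 0], 1], [[180, 30, 10], [0, 0, 0], 1], [[207, 33, 20], [0, 0, 0], 1], [[207, 33, 20], [0, 0, 0], 1]]}}

```text
clock: 29.42
tcp_pos: [0.4582, 0.235, 0.1898]
orientation: [-0.001, 0.638, 0.77, -0.002]
wrist_force: [-0.1, -0.4, 0.3]
finger_gap: 0.0171
grip_force: 25.7
```

{"method": "move_arm", "body": {"targets": [[[0, 0, 0], [0, 0, 0], 1], [[0, 0, 0], [0, 0, 0], 1], [[0, 0, 0], [0, 0, 0], 1]]}}

```text
clock: 29.8
tcp_pos: [0.4605, 0.2327, 0.1924]
orientation: [0.0, 0.64, 0.768, 0.0]
wrist_force: [0.8, -0.5, -0.4]
finger_gap: 0.0171
grip_force: 25.7
```

```bash
python3 - <<'E'
from h import *
d,po=wrist('w14'); go(.4475,.3058,.142)
g=cv2.medianBlur(cv2.cvtColor(d['pixels'],cv2.COLOR_RGB2GRAY),3)
cs=cv2.HoughCircles(g[:260],cv2.HOUGH_GRADIENT,1,25,param1=80,param2=12,minRadius=10,maxRadius=20)
for c in cs[0][:8]:
    w=atz(d,c[0],c[1],.05,po)
    if .40<w[0]<.49 and w[1]>.28: print(c,w.round(4))
cv2.imwrite('pics/m14.png',cv2.resize(d['pixels'][:300,140:440,::-1],None,fx=2,fy=2))
E
```

```text
[0.4605 0.2328 0.1924] yaw 0.182 F [ 0.3 -0.1 -0.1] gap 0.0171 go [74.1  0.4 50.4]
[279.5  61.5  13.8] [0.4417 0.3443 0.05  ]
[277.5 111.5  12.7] [0.4471 0.3054 0.05  ]
```

View pics/m14.png

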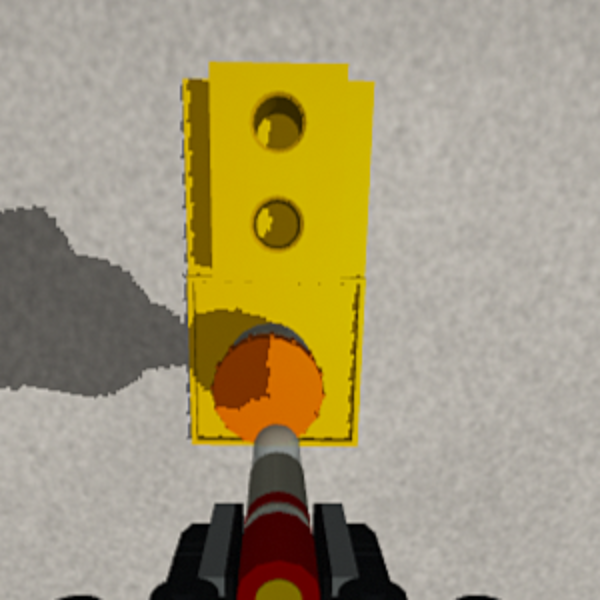

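The picture shows the pot flat in the bay, holes at full-frame (279,111) and (279,61), and the red tube upright in the grip. Move over the near hole.

{"method": "move_arm", "body": {"targets": [[[40, 0, 0], [0, 0, 0], 1], [[74, 0, 10], [0, 0, 0], 1], [[74, 0, 35], [0, 0, 0], 1], [[74, 0, 50], [0, 0, 0], 1], [[74, 0, 50], [0, 0, 0], 1]]}}

```text
clock: 30.48
tcp_pos: [0.4459, 0.3055, 0.141]
orientation: [-0.0, 0.64, 0.769, -0.001]
wrist_force: [0.3, -0.5, -0.1]
finger_gap: 0.0172
grip_force: 25.7
```

{"method": "move_arm", "body": {"targets": [[[0, 0, 0], [0, 0, 0], 1], [[0, 0, 0], [0, 0, 0], 1], [[0, 0, 0], [0, 0, 0], 1]]}}

```text
clock: 30.85
tcp_pos: [0.4471, 0.3065, 0.1428]
orientation: [0.0, 0.64, 0.769, 0.001]
wrist_force: [0.5, -0.3, -0.5]
finger_gap: 0.0174
grip_force: 25.7
```

```bash
python3 -c "
from h import *
go(.447,.3055,.078);env.read_camera('wrist');env.read_camera('wrist');go(.447,.3055,.078)"
```

```text
[0.4471 0.3065 0.1428] yaw 0.183 F [ 0.5 -0.3 -0.5] gap 0.0174 go [-1.  -0.3 64.8]
[0.4468 0.3065 0.1425] yaw 0.183 F [1.1 1.4 0.2] gap 0.017 go [-1.  -0.1 64.5]
```

{"method": "move_arm", "body": {"targets": [[[-1, 0, 8], [0, 0, 0], 1], [[-1, 0, 16], [0, 0, 0], 1], [[-1, 0, 24], [0, 0, 0], 1], [[-1, 0, 30], [0, 0, 0], 1]]}}

```text
clock: 31.45
tcp_pos: [0.4464, 0.3053, 0.1112]
orientation: [-0.0, 0.639, 0.769, -0.0]
wrist_force: [-0.1, -0.2, -0.6]
finger_gap: 0.0172
grip_force: 25.7
```

```bash
python3 -c "
from h import *
go(.447,.3055,.08)"
```

```text
[0.4464 0.3053 0.1112] yaw 0.183 F [-0.1 -0.2 -0.6] gap 0.0172 go [ 0.1  0.6 31.2]
```

{"method": "move_arm", "body": {"targets": [[[0, 0.5, 10], [0, 0, 0], 1], [[0, 0.5, 20], [0, 0, 0], 1], [[0, 0.5, 27], [0, 0, 0], 1], [[0, 0.5, 31], [0, 0, 0], 1]]}}

```text
clock: 31.95
tcp_pos: [0.447, 0.3054, 0.0805]
orientation: [-0.0, 0.639, 0.769, -0.0]
wrist_force: [0.2, -0.1, 0.0]
finger_gap: 0.017
grip_force: 25.7
```

{"method": "move_arm", "body": {"targets": [[[0, 0, 0], [0, 0, 0], 0], [[0, 0, 0], [0, 0, 0], -1], [[0, 0, 0], [0, 0, 0], -1], [[0, 0, -50], [0, 0, 0], -1], [[0, 0, -110], [0, 0, 0], -1]]}}

```text
clock: 32.58
tcp_pos: [0.4464, 0.3051, 0.1914]
orientation: [-0.001, 0.639, 0.769, -0.001]
wrist_force: [1.2, 0.6, 0.6]
finger_gap: 0.0855
grip_force: 0.0
```

{"method": "move_arm", "body": {"targets": [[[-40, 0, -20], [0, 0, 0], -1], [[-60, 0, -40], [0, 0, 0], -1], [[-60, 0, -40], [0, 0, 0], -1], [[-60, 0, -40], [0, 0, 0], -1]]}}

```text
clock: 33.08
tcp_pos: [0.458, 0.2468, 0.2306]
orientation: [-0.0, 0.639, 0.769, -0.0]
wrist_force: [-0.2, 0.5, -0.5]
finger_gap: 0.0851
grip_force: 0.0
```

```bash
python3 - <<'E'
from h import *
go(.447,.3055,.2)
s=env.read_camera('scene'); t=env.read_camera('side'); d,po=wrist()
out=np.zeros((600,800,3),np.uint8)
out[:300,:400]=cv2.resize(s['pixels'][100:250,215:415],(400,300),interpolation=cv2.INTER_CUBIC)
out[:300,400:]=cv2.resize(t['pixels'][140:260,180:340],(400,300),interpolation=cv2.INTER_CUBIC)
out[300:,:400]=cv2.resize(d['pixels'],(400,300))
out[300:,400:]=cv2.resize(s['pixels'][190:295,65:205],(400,300))
cv2.imwrite('pics/m15.png',out[:,:,::-1])
for n in ['purple_tube','grey_tube','red_tube','green_tube','tape','pot']:
    for p in (s,t):
        r=env.spot_in(n,p); print(n,[(np.round(x['centre'],3).tolist(),round(x['confidence'],2)) for x in r[:1]])
E
```

```text
[0.458  0.2468 0.2306] yaw 0.183 F [-0.2  0.5 -0.5] gap 0.0851 go [59.7 -0.1 30.6]
purple_tube [([0.642, 0.059, 0.084], 0.63)]
purple_tube []
grey_tube [([0.639, 0.022, 0.08], 0.52)]
grey_tube [([0.632, 0.022, 0.086], 0.6)]
red_tube [([0.456, 0.304, 0.082], 0.45)]
red_tube [([0.452, 0.296, 0.08], 0.41)]
green_tube []
green_tube [([0.484, -0.242, 0.085], 0.56)]
tape [([0.629, -0.045, 0.037], 0.71)]
tape [([0.614, -0.054, 0.037], 0.55)]
pot [([0.464, 0.223, 0.046], 0.68)]
pot [([0.454, 0.217, 0.048], 0.64)]
```

View pics/m15.png

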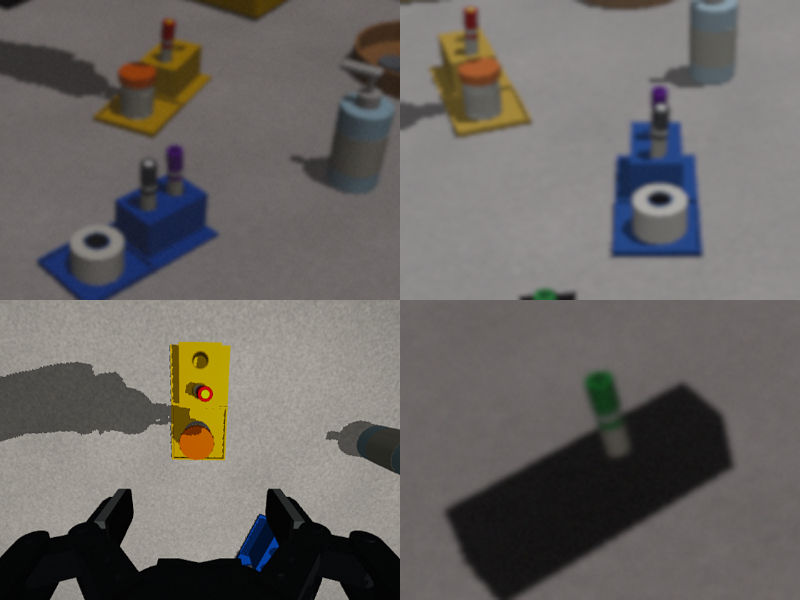

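All tubes stand seated in their holes, the pot and tape sit flat in their bays, and green is still in the rack. The gripper is clear, so hand in.

```bash
python3 -c "
from h import *
print(env.hand_in())"
```

```text
the job is handed in; nothing more can be done
None
```

I made up both kits as asked and handed the job in at about 33 s on the robot's clock; the last pictures show every item seated and the green tube and gel bottle left alone, but the hand-in gave no verdict.

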